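# Make up the lock service carrier

### The job

Make the grey service carrier ready for the next locker row: lift the empty cardboard core off its spindle and put it in the grey plastic tray, then slide the full paper tag roll down onto the spindle until it sits on the plate; also nest every loose steel coin return cup upright into the cup that is screwed to the carrier, one in the other, each fully home. Handle cups, roll and core gently: a grip of more than 20 N, or pushing or knocking them onto the carrier or the stack harder than that, dents or crushes them. Leave the canister, padlock, key, latch and screwdriver where they are.

Things in the scene. Friction and masses are not known exactly. Their poses are not given: they have to be found in the camera images.
- cup1: loose thin steel cup, may be absent; 60 mm tall, open top, about 120 g: tapered body 43 mm across at the foot, 54 mm at 35 mm height, then a collar 64 mm across up to the rim; wall 2.5 mm. Origin: centre of the underside, z up through the mouth. Nested, its collar rests on the rim below: origin 25 mm above that cup's, 1 to 2 mm of play. Dents above 20 N
- cup2: loose thin steel cup, may be absent; 60 mm tall, open top, about 120 g: tapered body 43 mm across at the foot, 54 mm at 35 mm height, then a collar 64 mm across up to the rim; wall 2.5 mm. Origin: centre of the underside, z up through the mouth. Nested, its collar rests on the rim below: origin 25 mm above that cup's, 1 to 2 mm of play. Dents above 20 N
- cup3: loose thin steel cup, may be absent; 60 mm tall, open top, about 120 g: tapered body 43 mm across at the foot, 54 mm at 35 mm height, then a collar 64 mm across up to the rim; wall 2.5 mm. Origin: centre of the underside, z up through the mouth. Nested, its collar rests on the rim below: origin 25 mm above that cup's, 1 to 2 mm of play. Dents above 20 N
- cup4: loose thin steel cup, may be absent; 60 mm tall, open top, about 120 g: tapered body 43 mm across at the foot, 54 mm at 35 mm height, then a collar 64 mm across up to the rim; wall 2.5 mm. Origin: centre of the underside, z up through the mouth. Nested, its collar rests on the rim below: origin 25 mm above that cup's, 1 to 2 mm of play. Dents above 20 N
- roll: full roll of paper tags, a cylinder 64 mm across and 60 mm tall standing on end, with a 28 mm bore right through along its axis. Origin: centre of the underside, z along the axis. Mass about 150 g. Crushes if squeezed or pressed with more than 20 N
- core: empty cardboard roll core, a tube 34 mm outside, 28 mm inside, 60 mm tall, at first standing on the spindle. Origin: centre of the underside, z along the axis. Mass about 30 g. Crushes if squeezed with more than 20 N
- carrier: fixed grey carrier: a plate 120 x 250 x 12 mm (x, y, z) with a steel cup screwed down at y = +70 mm and an upright spindle at y = -70 mm. Origin: centre of the underside
- holder (a point): centre of the underside of the screwed-down cup, on the carrier plate (12 mm above the table); this cup has the same shape as the loose cups, so its rim is 60 mm above this point. A cup nested directly in it has its origin 25 mm above this point, the next 50 mm, and so on
- spindle (a point): foot of the spindle on the carrier plate (12 mm above the table), z up along it. The spindle is 22 mm thick and 70 mm tall, narrowing to 12 mm over its top 8 mm. A roll that is home has its origin at this point, with about 3 mm of play sideways
- tray_in (a point): centre of the inner floor of the fixed grey plastic tray, 130 x 120 mm (its x, y) and 40 mm tall outside, walls 4 mm, floor about 4 mm above the table
- canister: bystander: screw-top aluminium canister, 72 mm across, 108 mm tall, upright; origin: centre of the underside
- padlock: bystander: blue enamel padlock lying flat, about 90 x 60 x 24 mm; origin: under its middle
- key: bystander: silver tubular key lying flat, about 95 mm long; origin: under its middle
- latch: bystander: matte black locker latch lying flat, 45 x 120 x 20 mm; origin: under its plate's middle
- screwdriver: bystander: screwdriver lying flat, 190 mm long; origin: under its middle
Things that resemble listed ones, but are neither listed nor needed, are in the scene too. Leave any blue or purple look-alike of the core alone.

How it is judged:
On the way, in this order (a step that is already met when the one before it is completed fails the run):
1. the empty core lies in the tray, let go (x of core in the frame of tray_in between -0.065 and 0.065 m and y of core in the frame of tray_in between -0.06 and 0.06 m and z of core in the frame of tray_in below 0.045 m and linear speed of core below 0.02 m/s and contact force between core and the fingers below 0.05 N), for 0.2 s.
2. the full roll is on the spindle, sitting on the plate (horizontal distance between roll and spindle below 0.006 m and angle between roll's own z axis and vertical below 0.06 rad and linear speed of roll below 0.02 m/s and z of roll in the frame of spindle between -0.005 and 0.005 m), for 0.2 s.
At the end, for the whole second after the job is handed in: Every present cup stacked upright (0.08 rad) on the fixed cup, within 9 mm of its axis and 5 mm of a home height (25 mm per cup); roll upright on the spindle, within 6 mm of its axis and 5 mm of the plate; core in the tray; all at rest, released (all of step 1 and all of step 2 and horizontal distance between each of cup1, cup2, cup3, cup4 and holder below 0.009 m and angle between each of cup1, cup2, cup3, cup4's own z axis and vertical below 0.08 rad and linear speed of each of cup1, cup2, cup3, cup4 below 0.02 m/s and (z of cup1 in the frame of holder between 0.02 and 0.03 m or z of cup1 in the frame of holder between 0.045 and 0.055 m or z of cup1 in the frame of holder between 0.07 and 0.08 m or z of cup1 in the frame of holder between 0.095 and 0.105 m) and (z of cup2 in the frame of holder between 0.02 and 0.03 m or z of cup2 in the frame of holder between 0.045 and 0.055 m or z of cup2 in the frame of holder between 0.07 and 0.08 m or z of cup2 in the frame of holder between 0.095 and 0.105 m) and (z of cup3 in the frame of holder between 0.02 and 0.03 m or z of cup3 in the frame of holder between 0.045 and 0.055 m or z of cup3 in the frame of holder between 0.07 and 0.08 m or z of cup3 in the frame of holder between 0.095 and 0.105 m) and (z of cup4 in the frame of holder between 0.02 and 0.03 m or z of cup4 in the frame of holder between 0.045 and 0.055 m or z of cup4 in the frame of holder between 0.07 and 0.08 m or z of cup4 in the frame of holder between 0.095 and 0.105 m)); the robot touches nothing.
It fails at once if a cup, the roll or the core is squeezed with a grip of more than 22 N (44 N over the two fingers) (contact force between the fingers and cup1 above 44 N or contact force between the fingers and cup2 above 44 N or contact force between the fingers and cup3 above 44 N or contact force between the fingers and cup4 above 44 N or contact force between the fingers and roll above 44 N or contact force between the fingers and core above 44 N).
It fails at once if a cup or the roll is pressed or knocked on the carrier or another cup with more than 22 N (contact force between any of cup1, cup2, cup3, cup4, roll and carrier above 22 N or contact force between cup1 and cup2 above 22 N or contact force between any of cup1, cup2 and cup3 above 22 N or contact force between any of cup1, cup2, cup3 and cup4 above 22 N).
It fails at once if a bystander is moved more than 30 mm (distance of any of canister, padlock, key, latch, screwdriver from where it was at the start of the episode above 0.03 m).
Of cup1, cup2, cup3, cup4 only 2 to 4 are there at a start; the rules pass over those that are not, and their reading is None.
At some moment in a run one of cup1, cup2, cup3, cup4, roll may be knocked a few centimetres aside while the robot is not near it.
It also fails if it takes over 210 s, if anything falls off the work surface, if the arm or the gripper's body presses on something with over 40 N, if the wrist force passes 120 N, or if a joint passes its speed limit or range.

### The arm

A 6-joint arm with a two-finger parallel gripper is mounted at the origin on the work surface. World frame = base frame: x ahead of the robot, y to its left, z up, the work surface at z = 0. Lengths are in m, angles in rad, forces in N, time in s.
With the tool pointing down it reaches from about 0.4 to 0.925 m from the base axis. Payload 12.5 kg.
Tool frame: the origin (TCP) lies midway between the tips of the shut fingers; the grasp point (between the pads) lies 19 mm behind it; z points along the fingers, y is the line along which they close (so a half turn about z gives the same grasp; the last joint's range is limited). The gripper opens to 95 mm and grips with 3 to 60 N. Pads are 20 mm wide; open, the fingers measure 119 mm over their backs; the gripper's body (75 mm by 180 mm) begins 59 mm behind the grasp point.
Start: joints at [-1.265, 0.491, 1.559, -0, 1.092, -0.106], TCP at [0.25, -0.573, 0.188] pointing down, gripper open.
Joint ranges: [-3.1, 3.1], [-0.84, 2.19], [0.05, 2.79], [-1.13, 4.28], [0.06, 2.93], [-2.69, 2.69]. Speed limits (rad/s): [2.22, 2.22, 2.79, 3.14, 3.14, 3.14].

### API

Orientations are given as a rotation vector (axis times angle).
In Python, from rig import * gives the robot as it stands. The module is installed in compiled form; this text tells all that it offers.
- The arm moves only by the shell command python3 -m jog 'ROWS' [FORCE]. ROWS is text: rows parted by semicolons, each of 5 numbers parted by spaces: the finger opening in mm, from 0 to 95.1, then the shift along the world's x, y, z in mm, then the turn about the world's z in degrees. In form: gripper tx ty tz roll; .... A call has exactly 5 rows; each row shifts and turns the commanded pose from where the row before left it; what a row does not reach is not made up. A row lasts 1/12 s, in which the tool goes at most 41.7 mm and 7.16 degrees, less where a joint would pass 70% of its speed; a pose out of reach is approached as far as the arm can. A call is refused whole if a number of a shift passes 41.7 or a number of a turn 7.16, either way. A call with a gripper value outside its range is refused whole. The fingers move at their own pace and stop on an object; FORCE is the grip in N (left out, the last holds). Time passes only in rows, so rows that do not move let the fingers close, or fill a call up. It gives the time, the measured TCP pose, the force, the opening and the grip force at its end, in the units of the state.
- get_obs(): the state, without advancing time (a new reading comes with each control period).
- camera(name): name is "scene" or "top" or "wrist"; returns the picture (400x640x3 uint8, red, green, blue); there is no depth.
- calibration(name): a dict with "camera_matrix" (3x3 intrinsics, pixels), "extrinsics" (4x4, takes a point from world to camera coordinates). Camera axes: x right, y up, looking along -z (the intrinsics and any distortion apply to the point x, -y, -z); pixel columns grow to the right and rows downward; lengths in m; the calibration is good to about 2 mm. The wrist camera is an equidistant fisheye: a pixel r from the principal point sees the ray r / f radians off the axis. A picture is of the moment at which its call begins: read the wrist's pose just before it. calibration takes no time and is no camera call; for the wrist camera it gives the pose at the moment of the call.
- job_done(): hands the job in; it is judged then, once.
The state is a dict: "t": time; "joint_pos": joint angles; "qvel": joint speeds; "joint_torque": joint torques, N m; "eef_pos": TCP position; "ee_rot": TCP orientation; "force": force on the tool from outside, world axes, zero at the start; "torque": the same for the moment, N m; "width": opening from 0.0 (shut) to 1.0 (fully open); "gripper_force": force on a finger pad.
Only numpy, scipy, OpenCV 4.12 (cv2) and the standard library are available. Lean on these libraries where they do the work, as an engineer would, in place of code of your own. Each camera call takes 0.05 s, during which the arm holds its last target. There are 200 camera calls.

## Working session

There is one attempt and no reset: what is moved stays moved. The work goes in short steps, Python scripts to look and compute and a shell command to move; the robot and the scene stay as the last step left them, time stands still between calls to the robot, and variables do not carry over. Pictures are saved under pics/ and viewed, at most 14 in all, crops included, and the job is handed in when it is done.

```bash
mkdir -p pics; python3 - <<'E'
from rig import *
import cv2
for n in ("scene","top","wrist"):
    im=camera(n); cv2.imwrite(f"pics/{n}0.png",cv2.cvtColor(im,cv2.COLOR_RGB2BGR))
    c=calibration(n); print(n,c["camera_matrix"].round(1).tolist(),c["extrinsics"].round(3).tolist())
o=get_obs();print(o)
E
```

```text
scene [[392.7, 0.0, 319.8], [0.0, 392.7, 196.3], [0.0, 0.0, 1.0]] [[0.88, 0.475, -0.015, -0.501], [-0.309, 0.596, 0.741, 0.135], [0.361, -0.648, 0.671, -1.159], [0.0, 0.0, 0.0, 1.0]]
top [[445.0, 0.0, 316.5], [0.0, 445.0, 198.0], [0.0, 0.0, 1.0]] [[-0.023, -0.999, -0.022, 0.001], [0.996, -0.025, 0.087, -0.56], [-0.087, -0.02, 0.996, -1.279], [0.0, 0.0, 0.0, 1.0]]
wrist [[309.7, 0.0, 316.4], [0.0, 309.7, 195.7], [0.0, 0.0, 1.0]] [[0.401, -0.916, -0.0, -0.625], [0.889, 0.39, -0.24, 0.027], [0.22, 0.096, 0.971, -0.39], [0.0, 0.0, 0.0, 1.0]]
{'t': 0.15, 'joint_pos': array([-1.26460768e+00,  4.91368429e-01,  1.55931627e+00,  4.13992739e-05,
        1.09168991e+00, -1.05635648e-01]), 'qvel': array([ 0.00020221, -0.00190283, -0.00299999, -0.0010571 , -0.00113028,
       -0.00056787]), 'joint_torque': array([ 1.09120429e-03, -6.12896276e+01, -2.58278257e+01,  6.92911819e-02,
        4.73271275e-02, -8.06903813e-05]), 'eef_pos': array([ 0.25012667, -0.5725509 ,  0.18792637]), 'ee_rot': array([-3.07446711e+00, -6.42141227e-01,  6.55411926e-05]), 'force': array([ 0.68717732, -0.0727865 ,  0.19790613]), 'torque': array([-0.01027012,  0.03382456, -0.01721229]), 'gripper_force': 0.0, 'width': 1.0025663391120883}
```

View pics/top0.png

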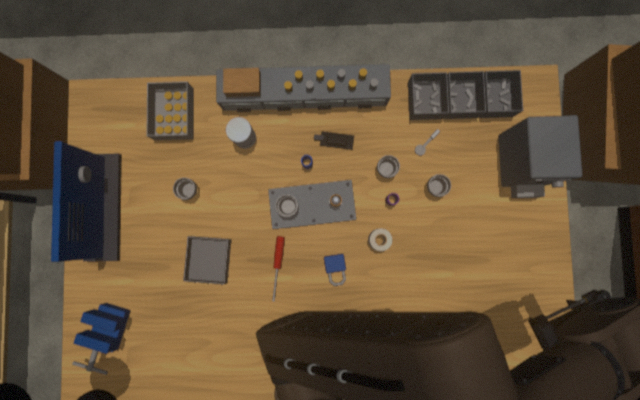

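View pics/scene0.png

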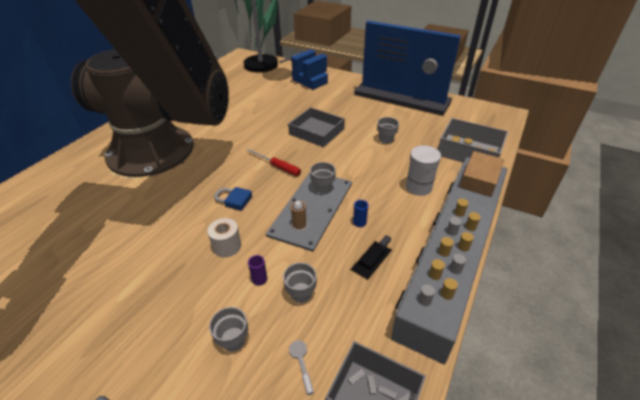

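Top view: loose cups at (186,189), (388,168) and (438,186). The holder cup is at (287,206), spindle and core at (336,200), roll at (380,240) and tray at (208,260). The look-alike tubes, blue (307,162) and purple (392,200), are to be left alone. The brown tube on the spindle is the core; I'll confirm that in one crop.

```bash
cat > h.py <<'E'
import numpy as np, cv2
from rig import *
def grab(n,tag):
    c=calibration(n); im=cv2.cvtColor(camera(n),cv2.COLOR_RGB2BGR); cv2.imwrite(f"pics/{n}_{tag}.png",im); return im,c
def cast(c,u,v,z,fish=False):
    K,E=c["camera_matrix"],c["extrinsics"]
    x,y=(u-K[0,2])/K[0,0],(v-K[1,2])/K[1,1]
    if fish:
        r=np.hypot(x,y); s=np.sin(r)/max(r,1e-9); d=np.array([x*s,-y*s,-np.cos(r)])
    else: d=np.array([x,-y,-1])
    R,t=E[:3,:3],E[:3,3]; o=-R.T@t; d=R.T@d
    return o+d*(z-o[2])/d[2]
def proj(c,p,fish=False):
    K,E=c["camera_matrix"],c["extrinsics"]
    q=E[:3,:3]@np.asarray(p)+E[:3,3]; x,y,z=q[0],-q[1],-q[2]
    r=np.hypot(x,y); k=(np.arctan2(r,z)/r if r>1e-9 else 1/z) if fish else 1/z
    return K[0,0]*x*k+K[0,2],K[1,1]*y*k+K[1,2]
E
python3 - <<'E'
from h import *
c=calibration("top"); im=cv2.imread("pics/top0.png")
for n,u,v,z in [("cupA",186,189,.06),("cupB",388,168,.06),("cupC",438,186,.06),("holder",287,206,.072),("spindle",336,200,.072),("roll",380,240,.06),("tray",208,260,.04)]:
    print(n,cast(c,u,v,z).round(3))
a=cv2.resize(im[140:300,160:480],None,fx=2.5,fy=2.5,interpolation=cv2.INTER_CUBIC)
a=cv2.convertScaleAbs(a,alpha=1.8)
cv2.imwrite("pics/topcrop.png",a)
E
```

```text
cupA [0.592 0.361 0.06 ]
cupB [ 0.637 -0.219  0.06 ]
cupC [ 0.582 -0.358  0.06 ]
holder [0.535 0.07  0.072]
spindle [ 0.549 -0.068  0.072]
roll [ 0.433 -0.189  0.06 ]
tray [0.387 0.303 0.04 ]
```

View pics/topcrop.png

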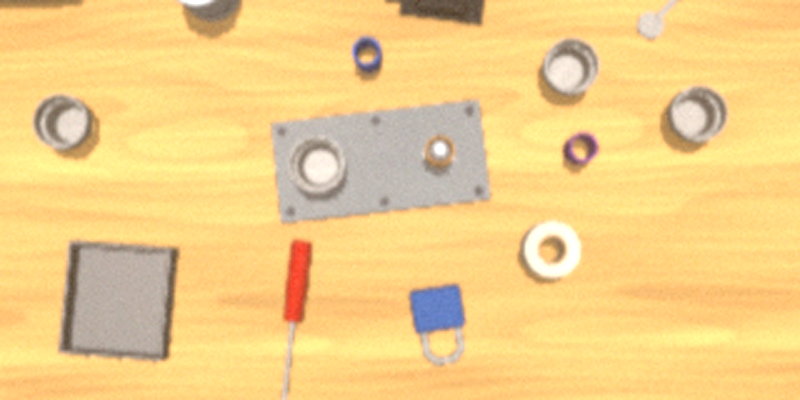

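The enlarged crop shows the brown tube with the white spindle tip on the grey plate at crop (440,152), so that is the core. The roll is at (552,250), the loose cups at (62,122), (570,68) and (697,115), the holder at (318,166), and the blue and purple tubes stand apart. Next I measure precisely and cross-check.

```bash
python3 - <<'E'
from h import *
c=calibration("top"); im=cv2.imread("pics/top0.png")
f=lambda x,y,z: cast(c,160+(x-1)/2.5+.2,140+(y-1)/2.5+.2,z)
P=[f(x,y,.012) for x,y in [(272,123),(478,100),(490,198),(280,221)]]
print("plate",np.linalg.norm(P[0]-P[1]),np.linalg.norm(P[1]-P[2]),np.mean(P,0))
o=np.mean(P,0); d=(P[0]+P[3]-P[1]-P[2])[:2]; d/=np.linalg.norm(d); print("yawdir",d,"holder",o[:2]+.07*d,"spindle",o[:2]-.07*d)
print("holder rim",f(318,166,.072),"core rim",f(440,152,.072),"tip",f(440,149,.082))
T=[f(x,y,.04) for x,y in [(70,242),(178,248),(167,359),(60,353)]];print("tray",np.mean(T,0))
for n,x,y in [("A",62,121),("B",570,68),("C",697,114),("roll",552,249)]: print(n,f(x,y,.06))
print("blue/purple",f(368,52,.06),f(581,149,.06),"padlock",f(438,310,.02))
print("cam wrist",-calibration("wrist")["extrinsics"][:3,:3].T@calibration("wrist")["extrinsics"][:3,3])
s=cv2.cvtColor(im,cv2.COLOR_BGR2HSV); m=((s[...,1]<70)&(s[...,2]>110)).astype(np.uint8)
m[:, :360]=0;m[:, 400:]=0;m[:222]=0;m[262:]=0
k=max(cv2.findContours(m,0,1)[0],key=cv2.contourArea);print("rollmask",cv2.minEnclosingCircle(k),cast(c,*cv2.minEnclosingCircle(k)[0],.06))
E
```

```text
plate 0.24583451693398398 0.11680143542459141 [0.54359027 0.00235024 0.012     ]
yawdir [-0.0852966  0.9963556] holder [0.53761951 0.07209514] spindle [ 0.54956104 -0.06739465]
holder rim [0.53445605 0.07041741 0.072     ] core rim [ 0.54683165 -0.06747354  0.072     ] tip [ 0.5493895  -0.06733088  0.082     ]
tray [0.38780674 0.30529348 0.04      ]
A [0.59442686 0.36500558 0.06      ]
B [ 0.64024816 -0.21863847  0.06      ]
C [ 0.58370899 -0.36026306  0.06      ]
roll [ 0.43507091 -0.19078028  0.06      ]
blue/purple [0.66498871 0.01167709 0.06      ] [ 0.54718786 -0.22761644  0.06      ] padlock [ 0.36742289 -0.06138819  0.02      ]
cam wrist [ 0.31249694 -0.54521316  0.38517514]
rollmask ((380.3148193359375, 239.37037658691406), 11.284924507141113) [ 0.43517252 -0.18998289  0.06      ]
```

```bash
for i in 1; do python3 -m jog '95 20 34 4 0;95 20 34 4 0;95 20 34 4 0;95 20 34 4 0;95 20 34 4 0' 5; python3 -m jog '95 20 34 4 0;95 20 34 4 0;95 20 34 4 0;95 20 34 4 0;95 20 34 4 0'; python3 -m jog '95 20 34 0 0;95 20 34 0 0;95 20 34 0 0;95 20 34 0 0;95 20 34 0 0'; python3 -m jog '95 0 0 0 0;95 0 0 0 0;95 0 0 0 0;95 0 0 0 0;95 0 0 0 0'; done
python3 - <<'E'
from h import *
o=get_obs(); print(o["eef_pos"],o["ee_rot"],o["t"])
im,c=grab("wrist","a"); 
for p in [(.549,-.067,.072),(.549,-.067,.082),(.536,.0715,.072)]: print(proj(c,p,True))
E
```

```text
t: 0.57
eef_pos: [0.3506, -0.401, 0.2084]
ee_rot: [-3.075, -0.642, 0.0]
force: [-0.1, 0.0, 0.4]
width: 0.998
gripper_force: 0.0
t: 0.98
eef_pos: [0.4507, -0.2309, 0.2286]
ee_rot: [3.075, 0.642, -0.0]
force: [0.4, -1.2, -0.5]
width: 1.001
gripper_force: 0.0
t: 1.4
eef_pos: [0.5507, -0.0608, 0.2283]
ee_rot: [3.075, 0.642, -0.0]
force: [0.0, 0.3, 0.2]
width: 1.001
gripper_force: 0.0
t: 1.82
eef_pos: [0.5497, -0.0639, 0.2284]
ee_rot: [3.076, 0.64, -0.0]
force: [-1.0, -0.3, 0.1]
width: 0.999
gripper_force: 0.0
[ 0.5497417  -0.06389648  0.22842491] [ 3.07559881e+00  6.39676814e-01 -1.72317719e-04] 1.8167
(np.float64(318.6323023075088), np.float64(181.04534288842163))
(np.float64(318.69854361634447), np.float64(182.7614798709743))
(np.float64(207.43225572232288), np.float64(145.88565792704551))
```

View pics/wrist_a.png

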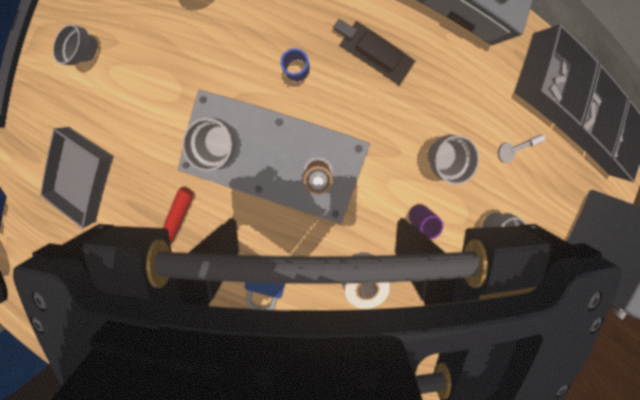

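Wrist view: core rim at (318,176), spindle tip (319,180) and holder rim (211,142). These are 3–4 px (about 3 mm) from the prediction, so I go between the two estimates. Descending to grasp the core.

```bash
python3 -m jog '95 1 -2 -38 0;95 0 0 -38 0;95 0 0 -38 0;80 0 0 -38 0;70 0 0 -36 0' 5|grep eef; python3 -m jog '50 0 0 0 0;40 0 0 0 0;30 0 0 0 0;30 0 0 0 0;30 0 0 0 0' 5;python3 -m jog '25 0 0 0 0;25 0 0 0 0;25 0 0 0 0;25 0 0 0 0;25 0 0 0 0' 5; python3 - <<'E'
from h import *
c=calibration("wrist")
E
```

```text
eef_pos: [0.5508, -0.0656, 0.0389]
t: 2.7
eef_pos: [0.5522, -0.0651, 0.0425]
ee_rot: [3.074, 0.642, 0.005]
force: [0.4, 0.4, -0.3]
width: 0.562
gripper_force: 0.0
t: 3.12
eef_pos: [0.5515, -0.0648, 0.0409]
ee_rot: [3.075, 0.642, 0.001]
force: [-0.5, 0.8, 6.7]
width: 0.355
gripper_force: 5.0
```

```bash
python3 -m jog '25 0 0 10 0;25 0 0 20 0;25 0 0 30 0;25 0 0 30 0;25 0 0 30 0' 5|grep -E "eef|wid|grip"; python3 -m jog '25 -10 25 0 0;25 -15 35 0 0;25 -15 35 0 0;25 -15 35 0 0;25 -15 35 0 0' |grep eef;  python3 -m jog '25 -15 35 0 0;25 -15 35 0 0;25 -15 35 0 0;25 -15 35 0 0;25 -15 35 0 0' |grep eef; python3 -m jog '25 -10 20 0 0;25 -9 10 0 0;25 0 0 0 0;25 0 0 0 0;25 0 0 0 0'|grep -E "eef|wid|grip"
python3 - <<'E'
from h import *
im,c=grab("wrist","b"); print(proj(c,(.388,.305,.004),True))
E
```

```text
eef_pos: [0.5508, -0.0646, 0.1621]
width: 0.358
gripper_force: 5.0
eef_pos: [0.4801, 0.1015, 0.161]
eef_pos: [0.405, 0.2768, 0.161]
eef_pos: [0.3875, 0.3048, 0.1606]
width: 0.36
gripper_force: 5.0
(np.float64(316.4324994511655), np.float64(178.9436896799476))
```

View pics/wrist_b.png

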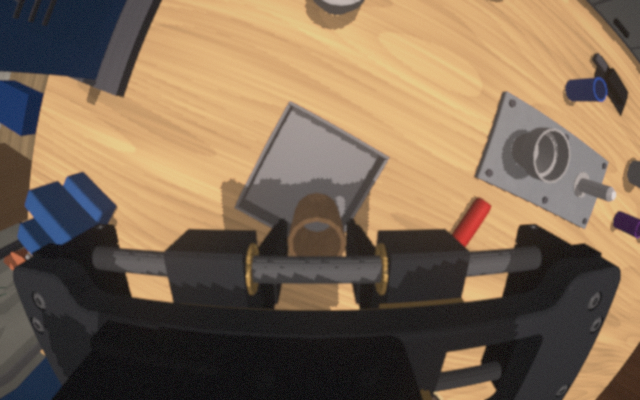

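The core (brown, at (317,222)) is held over the tray, whose centre is about (312,172). Lowering and releasing.

```bash
python3 -m jog '25 0 0 -30 0;25 0 0 -30 0;25 0 0 -30 0;25 0 0 -20 0;25 0 0 -8 0' |grep -E "eef|force"; python3 -m jog '25 0 0 -3 0;25 0 0 -2 0;25 0 0 0 0;45 0 0 0 0;55 0 0 0 0' |grep -E "eef|force"; python3 -m jog '55 0 0 0 0;55 0 0 0 0;55 0 0 15 0;55 0 0 30 0;55 0 0 40 0' |grep -E "eef|wid"
python3 -m jog '90 0 0 40 0;90 0 0 20 0;95 0 0 0 0;95 0 0 0 0;95 0 0 0 0' |grep -E "eef|wid"
python3 - <<'E'
from h import *
grab("wrist","c")
im,c=grab("top","c");cv2.imwrite("pics/topc2.png",cv2.resize(im[140:300,160:480],None,fx=2.5,fy=2.5,interpolation=cv2.INTER_CUBIC))
E
```

```text
eef_pos: [0.3868, 0.3038, 0.04]
force: [-0.7, 0.8, 0.2]
gripper_force: 5.0
eef_pos: [0.3877, 0.3055, 0.0384]
force: [0.2, 0.9, 0.2]
gripper_force: 0.0
eef_pos: [0.3861, 0.3046, 0.1218]
width: 0.579
eef_pos: [0.3867, 0.305, 0.1817]
width: 0.873
```

View pics/wrist_c.png

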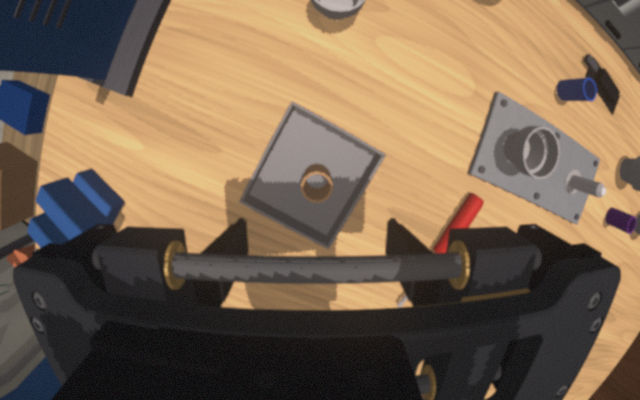

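Core stands released in the tray at (317,182). On to the roll.

```bash
python3 -m jog '95 12 -33 6 0;95 12 -33 6 0;95 12 -33 6 0;95 12 -33 6 0;95 12 -33 6 0'|grep eef; python3 -m jog '95 12 -33 6 0;95 12 -33 6 0;95 12 -33 6 0;95 -7 -33 0 0;95 -7 -33 0 0'|grep eef; python3 -m jog '95 -7 -33 0 0;95 -7 -33 0 0;95 -7 -33 0 0;95 -7 -33 0 0;95 -7 -33 0 0'|grep eef;  python3 -m jog '95 0 0 0 0;95 0 0 0 0;95 0 0 0 0;95 0 0 0 0;95 0 0 0 0'|grep eef
cat > wroll.py <<'E'
from h import *
import sys
im,c=grab("wrist",sys.argv[1]); s=cv2.cvtColor(im,cv2.COLOR_BGR2HSV)
g=proj(c,(.435,-.19,.06),True); print("pred",g)
m=((s[...,1]<60)&(s[...,2]>110)).astype(np.uint8)
for k in cv2.findContours(m,0,1)[0]:
    if cv2.contourArea(k)>300: e=cv2.fitEllipse(k); print(cv2.contourArea(k),e,cast(c,*e[0],.06,True))
E
python3 wroll.py d
```

```text
eef_pos: [0.4471, 0.1387, 0.2115]
eef_pos: [0.4691, -0.0264, 0.2292]
eef_pos: [0.4333, -0.1912, 0.2293]
eef_pos: [0.4344, -0.1887, 0.2302]
pred (np.float64(317.67912829218164), np.float64(177.2006836367326))
611.5 ((207.4174041748047, 185.81410217285156), (31.367691040039062, 68.63069152832031), 177.9086456298828) [ 0.36959666 -0.06644176  0.06      ]
2056.5 ((317.4010925292969, 175.37939453125), (50.285194396972656, 52.19017028808594), 171.49237060546875) [ 0.43690762 -0.18879273  0.06      ]
1443.5 ((483.32080078125, 127.00853729248047), (39.28025817871094, 46.85639190673828), 176.60540771484375) [ 0.58513129 -0.35957423  0.06      ]
304.5 ((41.383235931396484, 110.96002197265625), (17.310781478881836, 25.870681762695312), 124.081298828125) [0.3638221  0.26233049 0.06      ]
533.0 ((51.19654846191406, 70.730712890625), (26.370500564575195, 29.08310890197754), 24.62069320678711) [0.4305659  0.26270042 0.06      ]
420.0 ((483.7152404785156, 44.43749237060547), (19.33693504333496, 50.23558044433594), 76.1145248413086) [ 0.6870768  -0.31563134  0.06      ]
1791.0 ((407.67901611328125, 34.437965393066406), (45.00151824951172, 50.807586669921875), 128.2545166015625) [ 0.64256413 -0.21803053  0.06      ]
13411.5 ((229.3147430419922, 50.20842742919922), (92.36783599853516, 201.52601623535156), 102.12200164794922) [ 0.53637134 -0.02908487  0.06      ]
```

View pics/wrist_d.png

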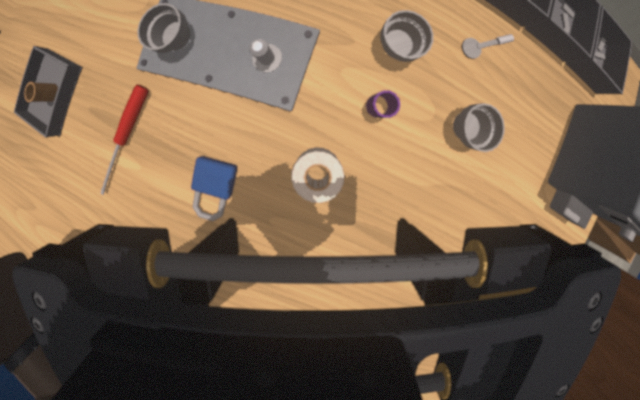

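Wrist and top agree: the white roll with its bore is at (317,175), so at (0.436, -0.189). The spindle is bare. Grasping the roll.

```bash
python3 -m jog '95 1.5 0 -40 0;95 0 0 -40 0;95 0 0 -40 0;95 0 0 -40 0;95 0 0 -30 0' 9|grep eef; python3 -m jog '95 0 0 -14 0;80 0 0 0 0;70 0 0 0 0;62 0 0 0 0;58 0 0 0 0' |grep -E "eef|wid|for";python3 -m jog '58 0 0 0 0;58 0 0 0 0;58 0 0 0 0;58 0 0 0 0;58 0 0 0 0' |grep -E "eef|wid|for"
```

```text
eef_pos: [0.4352, -0.1886, 0.038]
eef_pos: [0.4365, -0.1899, 0.0277]
force: [0.4, -0.2, 1.2]
width: 0.777
gripper_force: 0.0
eef_pos: [0.4361, -0.1899, 0.0273]
force: [-0.7, 1.6, 8.4]
width: 0.666
gripper_force: 9.0
```

```bash
python3 -m jog '58 0 0 10 0;58 0 0 25 0;58 0 0 35 0;58 0 0 35 0;58 0 0 35 0'|grep -E "eef|wid|for"; python3 -m jog '58 20 21 0 0;58 25 27 0 0;58 25 27 0 0;58 25 27 0 0;58 19.5 21 0 0' |grep -E "eef|wid|for";python3 -m jog '58 0 0 0 0;58 0 0 0 0;58 0 0 0 0;58 0 0 0 0;58 0 0 0 0' |grep -E "eef|wid|for"
python3 - <<'E'
from h import *
im,c=grab("scene","e"); print(proj(c,(.5505,-.067,.082)),proj(c,(.5505,-.067,.012)))
a=im[130:290,200:420]; cv2.imwrite("pics/scene_e2.png",cv2.convertScaleAbs(cv2.resize(a,None,fx=3,fy=3,interpolation=cv2.INTER_CUBIC),alpha=1.5))
E
```

```text
eef_pos: [0.4352, -0.1895, 0.1682]
force: [1.8, 0.4, -1.4]
width: 0.666
gripper_force: 9.0
eef_pos: [0.5515, -0.0648, 0.1669]
force: [-0.0, -0.7, -1.6]
width: 0.662
gripper_force: 9.0
eef_pos: [0.5496, -0.0676, 0.1666]
force: [-0.3, 0.5, -1.9]
width: 0.662
gripper_force: 9.0
(np.float64(297.2486525646938), np.float64(202.61452881457672)) (np.float64(298.8817740614871), np.float64(224.72629465310527))
```

View pics/scene_e2.png

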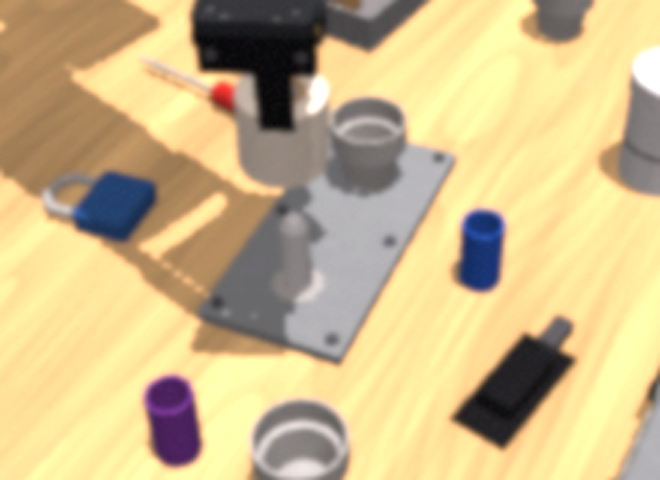

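Roll is held clear above the spindle: bottom centre near crop (283,165), spindle tip at crop (294,215). Comparing with the predictions.

```bash
python3 - <<'E'
from h import *
c=calibration("scene"); o=get_obs()["eef_pos"]
q=lambda p:[((a-b)*3) for a,b in zip(proj(c,p),(200,130))]
x,y=o[:2]
print("pred roll bottom c",q((x,y,.139)),"top",q((x,y,.199)),"tip",q((.5505,-.067,.082)),"foot",q((.5505,-.067,.012)))
im=cv2.imread("pics/scene_e.png"); s=cv2.cvtColor(im,cv2.COLOR_BGR2HSV)
for r in (176,178,180,182,184,186,188): print(r,im[r,274:314].mean(1).astype(int).tolist())
for r in (203,206,210,214): print(r,im[r,285:312].mean(1).astype(int).tolist())
E
```

```text
pred roll bottom c [np.float64(285.9852333704257), np.float64(158.38647872615286)] top [np.float64(280.8162412933359), np.float64(89.35370266257317)] tip [np.float64(291.7459576940815), np.float64(217.84358644373015)] foot [np.float64(296.64532218446124), np.float64(284.17888395931584)]
176 [148, 150, 149, 143, 127, 106, 91, 88, 86, 86, 87, 89, 89, 90, 91, 91, 91, 91, 92, 91, 91, 91, 91, 89, 89, 89, 89, 89, 90, 92, 94, 94, 93, 92, 92, 92, 81, 71, 73, 81]
178 [149, 149, 149, 145, 129, 107, 91, 87, 86, 87, 88, 89, 91, 91, 91, 91, 90, 91, 91, 92, 91, 91, 90, 90, 89, 89, 89, 89, 88, 89, 92, 93, 93, 93, 93, 94, 84, 70, 64, 64]
180 [150, 152, 153, 150, 136, 112, 93, 86, 86, 87, 88, 89, 90, 90, 90, 90, 91, 90, 92, 92, 91, 91, 90, 90, 90, 89, 90, 88, 88, 89, 92, 94, 93, 92, 93, 99, 95, 81, 69, 65]
182 [154, 156, 157, 153, 139, 115, 94, 86, 86, 86, 89, 89, 89, 89, 89, 90, 91, 91, 91, 92, 92, 91, 91, 91, 90, 89, 89, 89, 88, 89, 91, 93, 92, 91, 92, 93, 88, 79, 71, 66]
184 [158, 157, 156, 152, 144, 123, 100, 88, 86, 88, 88, 89, 89, 90, 90, 90, 90, 91, 92, 92, 91, 91, 89, 90, 89, 89, 89, 89, 89, 
[... 183 characters left out ...]
, 94, 91, 84, 75, 71, 70, 69, 67]
188 [141, 146, 148, 151, 156, 157, 150, 134, 116, 101, 92, 91, 90, 90, 90, 91, 91, 91, 92, 91, 91, 91, 90, 90, 90, 90, 89, 90, 91, 94, 97, 101, 105, 106, 94, 79, 72, 71, 71, 69]
203 [90, 85, 79, 74, 72, 70, 70, 72, 78, 88, 100, 109, 114, 113, 109, 100, 91, 83, 79, 85, 100, 112, 119, 121, 122, 121, 122]
206 [79, 74, 71, 71, 70, 71, 72, 75, 84, 94, 98, 102, 105, 105, 103, 100, 94, 84, 76, 71, 72, 80, 95, 107, 116, 120, 121]
210 [71, 71, 71, 71, 71, 71, 71, 72, 75, 79, 82, 85, 86, 87, 87, 85, 84, 84, 84, 85, 92, 104, 115, 119, 122, 122, 122]
214 [71, 70, 71, 71, 71, 71, 71, 72, 74, 78, 82, 85, 86, 86, 87, 86, 85, 89, 100, 112, 118, 119, 120, 120, 119, 120, 120]
```

Roll and spindle line up within about 1 mm. Descending, slowly from the tip on.

```bash
python3 -m jog '58 0.5 0.5 -20 0;58 0 0 -20 0;58 0 0 -10 0;58 0 0 -4 0;58 0 0 -4 0'|grep -E "eef|^force"; python3 -m jog '58 0 0 -4 0;58 0 0 -4 0;58 0 0 -4 0;58 0 0 -4 0;58 0 0 -4 0' |grep -E "eef|^force"
```

```text
eef_pos: [0.5507, -0.0666, 0.1083]
force: [0.3, -0.5, -1.3]
eef_pos: [0.5508, -0.0663, 0.0882]
force: [0.7, 0.6, -1.5]
```

```bash
python3 -m jog '58 0 0 -8 0;58 0 0 -8 0;58 0 0 -8 0;58 0 0 -6 0;58 0 0 -6 0'|grep -E "eef|^force"; python3 -m jog '58 0 0 -4 0;58 0 0 -3 0;58 0 0 -2 0;58 0 0 -1 0;58 0 0 0 0' |grep -E "eef|^force"
```

```text
eef_pos: [0.5505, -0.0662, 0.0514]
force: [-0.2, 0.6, -0.8]
eef_pos: [0.5507, -0.0663, 0.0423]
force: [1.2, 0.1, -1.9]
```

```bash
python3 -m jog '58 0 0 -1 0;58 0 0 -1 0;58 0 0 0 0;58 0 0 0 0;58 0 0 0 0'|grep -E "eef|^force"; python3 -m jog '66 0 0 0 0;72 0 0 0 0;78 0 0 0 0;84 0 0 0 0;90 0 0 0 0' |grep -E "eef|^force|wid";python3 -m jog '90 0 0 0 0;90 0 0 0 0;90 0 0 20 0;90 0 0 40 0;90 0 0 40 0' |grep -E "eef|^force|wid";python3 -m jog '90 0 0 40 0;90 0 0 40 0;90 0 0 0 0;90 0 0 0 0;90 0 0 0 0' |grep -E "eef|^force|wid"
python3 wroll.py f | tail -6;  python3 - <<'E'
from h import *
c=calibration("wrist"); print(proj(c,(.5505,-.067,.072),True)); grab("top","f")
E
```

```text
eef_pos: [0.5507, -0.0663, 0.0405]
force: [-0.5, 0.4, 1.0]
eef_pos: [0.5507, -0.0663, 0.0404]
force: [-0.2, 0.8, -0.3]
width: 0.897
eef_pos: [0.5498, -0.0661, 0.1406]
force: [0.0, -0.7, 0.9]
width: 0.945
eef_pos: [0.5502, -0.0662, 0.2197]
force: [0.1, 0.1, -0.7]
width: 0.946
1679.5 ((457.49517822265625, 160.01846313476562), (43.655914306640625, 49.0103874206543), 8.552559852600098) [ 0.6439296  -0.21677561  0.06      ]
391.0 ((519.7406616210938, 148.13038635253906), (17.835447311401367, 48.697174072265625), 66.51602172851562) [ 0.70187657 -0.29860006  0.06      ]
13167.5 ((264.5283508300781, 150.3223876953125), (92.00411987304688, 214.97055053710938), 105.13685607910156) [0.55713417 0.00293241 0.06      ]
613.0 ((557.4124755859375, 80.44561004638672), (20.696561813354492, 44.255157470703125), 7.958355903625488) [ 0.82513772 -0.32158855  0.06      ]
376.0 ((62.39235305786133, 42.295684814453125), (22.360774993896484, 38.33079147338867), 17.71286392211914) [0.5953562  0.36725451 0.06      ]
781.0 ((514.07861328125, 10.779243469238281), (28.58647918701172, 54.62525939941406), 108.42572784423828) [ 0.87423748 -0.21546618  0.06      ]
(np.float64(317.47262695827635), np.float64(180.71979074487948))
```

View pics/wrist_f.png

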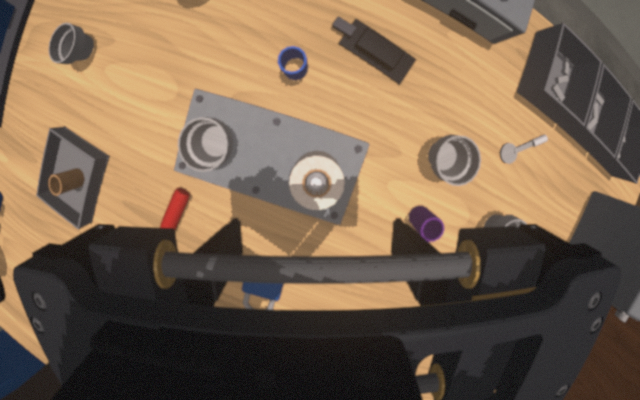

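Roll sits on the spindle with the tip centred in the bore (316,182). Now hover over cup B.

```bash
python3 -m jog '95 18 -30 0 0;95 18 -30 0 0;95 18 -30 0 0;95 18 -30 0 0;95 19 -32 0 0'|grep -E "eef";python3 -m jog '95 0 0 0 0;95 0 0 0 0;95 0 0 0 0;95 0 0 0 0;95 0 0 0 0' |grep -E "eef"
cat > cup.py <<'E'
from h import *
import sys
# usage: cup.py view tag x y [z]: rim of the cup near x,y
def rim(n,tag,x,y,z=.06):
    im,c=grab(n,tag); fish=n=="wrist"; s=cv2.cvtColor(cv2.GaussianBlur(im,(3,3),0),cv2.COLOR_BGR2HSV)
    m=(s[...,1]<75).astype(np.uint8); g=np.array(proj(c,(x,y,z),fish))
    L=[k for k in cv2.findContours(m,0,1)[0] if cv2.contourArea(k)>150]
    k=min(L,key=lambda k:np.linalg.norm(k[:,0].mean(0)-g))
    P=np.array([cast(c,*p,z,fish)[:2] for p in k[:,0]],np.float32)
    (ctr,r)=cv2.minEnclosingCircle(P); e=cv2.fitEllipse(P)
    print(n,"pred",g.round(1),"px",k[:,0].mean(0).round(1),"circle",np.round(ctr,4),"d",round(2*r,4),"ell",np.round(e[0],4),np.round(e[1],4))
if __name__=="__main__":
    x,y=map(float,sys.argv[2:4])
    for n in ("wrist","top"): rim(n,sys.argv[1],x,y)
E
python3 cup.py g .641 -.218
```

```text
eef_pos: [0.6419, -0.2194, 0.2185]
eef_pos: [0.6414, -0.2172, 0.2204]
wrist pred [317.  179.3] px [318.7 176.6] circle [ 0.6447 -0.2191] d 0.0654 ell [ 0.6444 -0.2186] [0.0627 0.0641]
top pred [387.6 166.7] px [407.3 168.2] circle [ 0.6231 -0.2695] d 0.1409 ell [ 0.6267 -0.2735] [0.037  0.1235]
```

```bash
python3 -m jog '95 0.5 -2 -40 0;95 0 0 -40 0;95 0 0 -40 0;95 0 0 -35 0;95 0 0 -20 0' 9|grep eef; python3 -m jog '95 0 0 -6 0;80 0 0 0 0;70 0 0 0 0;62 0 0 0 0;58 0 0 0 0' |grep -E "eef|wid|for";python3 -m jog '58 0 0 0 0;58 0 0 0 0;58 0 0 0 0;58 0 0 0 0;58 0 0 0 0' |grep -E "eef|wid|for"
```

```text
eef_pos: [0.6406, -0.2191, 0.0417]
eef_pos: [0.643, -0.2205, 0.0414]
force: [0.3, 0.5, -0.3]
width: 0.777
gripper_force: 0.0
eef_pos: [0.6422, -0.2203, 0.0395]
force: [0.3, 0.4, -0.2]
width: 0.609
gripper_force: 0.0
```

Width 58 mm with no force, so nothing is gripped. Looking.

```bash
python3 - <<'E'
from h import *
a,c=grab("scene","h"); a=cv2.resize(a[190:360,180:350],None,fx=3,fy=3,interpolation=cv2.INTER_CUBIC)
w,c=grab("wrist","h"); w=cv2.resize(w[60:330,200:440],(453,510))
cv2.imwrite("pics/h2.png",cv2.convertScaleAbs(cv2.resize(np.hstack([a,w]),None,fx=.82,fy=.82),alpha=1.5))
E
```

```text
(no output)
```

View pics/h2.png

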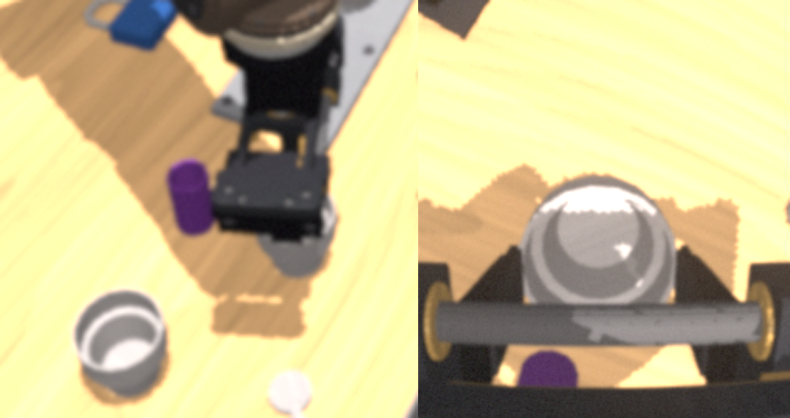

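The cup stands forward of the fingers (wrist crop (600,240)), upright and ungripped. Opening, rising and re-measuring.

```bash
python3 -m jog '75 0 0 0 0;95 0 0 0 0;95 0 0 0 0;95 0 0 0 0;95 0 0 0 0' |grep -E "wid";python3 -m jog '95 0 0 30 0;95 0 0 40 0;95 0 0 40 0;95 0 0 40 0;95 0 0 30 0' |grep -E "eef|wid|for"; python3 -m jog '95 0 0 0 0;95 0 0 0 0;95 0 0 0 0;95 0 0 0 0;95 0 0 0 0' |grep -E "eef|wid|for";python3 cup.py i .643 -.218
```

```text
width: 0.903
eef_pos: [0.6425, -0.2204, 0.2231]
force: [0.7, 0.1, 0.0]
width: 0.998
gripper_force: 0.0
eef_pos: [0.6418, -0.2201, 0.2177]
force: [-0.7, 0.1, -0.1]
width: 0.999
gripper_force: 0.0
wrist pred [315.5 177.3] px [316.4 176.1] circle [ 0.6444 -0.2188] d 0.0654 ell [ 0.6444 -0.2186] [0.0628 0.0639]
top pred [387.5 166.1] px [410.2 168. ] circle [ 0.6272 -0.2782] d 0.1326 ell [ 0.629  -0.2808] [0.0341 0.1164]
```

```bash
python3 - <<'E'
from h import *
w=calibration("wrist"); s=calibration("scene"); t=calibration("top")
for z in (.04,.05,.06): print(z,"wrist->B",cast(w,*proj(w,(.6444,-.2186,.06),True),z,True).round(4), "scene px", np.round(proj(s,cast(w,*proj(w,(.6444,-.2186,.06),True),z,True)),1),"top px",np.round(proj(t,cast(w,*proj(w,(.6444,-.2186,.06),True),z,True)),1))
im=cv2.imread("pics/scene0.png"); m=(cv2.cvtColor(im,cv2.COLOR_BGR2HSV)[...,1]<75).astype(np.uint8)
for k in cv2.findContours(m,0,1)[0]:
    if cv2.contourArea(k)>300:
        b=cv2.boundingRect(k)
        if b[2]<60: print(b)
# expected bounding box of a 60 mm cup standing at B, C
a=np.linspace(0,2*np.pi,40)
for q in [(.642,-.219),(.584,-.360)]:
    P=np.array([proj(s,(q[0]+r*np.cos(i),q[1]+r*np.sin(i),z)) for r,z in((.0215,0),(.027,.035),(.032,.035),(.032,.06)) for i in a]); print("exp",P.min(0).round(1),(P.max(0)-P.min(0)).round(1))
E
```

```text
0.04 wrist->B [ 0.641  -0.2201  0.04  ] scene px [298.1 281.3] top px [387.3 167.8]
0.05 wrist->B [ 0.6427 -0.2193  0.05  ] scene px [298.8 278.3] top px [387.5 166.7]
0.06 wrist->B [ 0.6444 -0.2186  0.06  ] scene px [299.5 275.2] top px [387.7 165.6]
(289, 340, 25, 55)
(209, 307, 39, 44)
(283, 263, 34, 40)
(353, 236, 37, 42)
(207, 218, 34, 39)
(352, 199, 17, 28)
(214, 187, 38, 23)
(140, 134, 53, 41)
(378, 117, 21, 26)
(289, 108, 55, 38)
exp [281.4 261.5] [34.1 41. ]
exp [208.3 305.2] [39.8 45.1]
```

Cup size and height match the description, so I retry with a lower grip at the corrected position.

```bash
python3 -m jog '95 2.2 1 -40 0;95 0 0 -40 0;95 0 0 -40 0;95 0 0 -38 0;95 0 0 -22 0' 9|grep eef; python3 -m jog '95 0 0 -8 0;85 0 0 0 0;75 0 0 0 0;68 0 0 0 0;66 0 0 0 0' |grep -E "eef|wid|for";python3 -m jog '66 0 0 0 0;62 0 0 0 0;60 0 0 0 0;58 0 0 0 0;58 0 0 0 0' |grep -E "eef|wid|for";python3 -m jog '58 0 0 0 0;58 0 0 0 0;58 0 0 0 0;58 0 0 0 0;58 0 0 0 0' |grep -E "eef|wid|for"
```

```text
eef_pos: [0.6425, -0.2184, 0.0346]
eef_pos: [0.6453, -0.2196, 0.0333]
force: [0.6, -0.2, 0.7]
width: 0.777
gripper_force: 0.0
eef_pos: [0.6447, -0.2193, 0.0322]
force: [-1.2, 1.2, 6.3]
width: 0.655
gripper_force: 9.0
eef_pos: [0.6447, -0.2193, 0.0322]
force: [-0.5, 0.6, 6.9]
width: 0.653
gripper_force: 9.0
```

```bash
python3 -m jog '58 0 0 8 0;58 0 0 20 0;58 0 0 30 0;58 0 0 36 0;58 0 0 36 0'|grep -E "eef|wid|for"; python3 -m jog '58 0 0 0 0;58 0 0 0 0;58 0 0 0 0;58 0 0 0 0;58 0 0 0 0' |grep -E "eef|wid|for"
python3 - <<'E'
from h import *
a=cv2.imread("pics/wrist_f.png")[105:185,165:250]; b=cv2.imread("pics/top_f.png")[185:228,264:310]
a=cv2.resize(a,(510,480),interpolation=cv2.INTER_CUBIC); b=cv2.resize(b,None,fx=6,fy=6,interpolation=cv2.INTER_CUBIC); b=cv2.copyMakeBorder(b,0,480-b.shape[0],0,0,0)
cv2.imwrite("pics/hold.png",cv2.convertScaleAbs(np.hstack([a,b]),alpha=1.5))
E
```

```text
eef_pos: [0.6439, -0.2191, 0.1626]
force: [0.5, -0.3, -2.1]
width: 0.655
gripper_force: 9.0
eef_pos: [0.6438, -0.2191, 0.1598]
force: [-0.7, 0.1, -0.1]
width: 0.658
gripper_force: 9.0
```

View pics/hold.png

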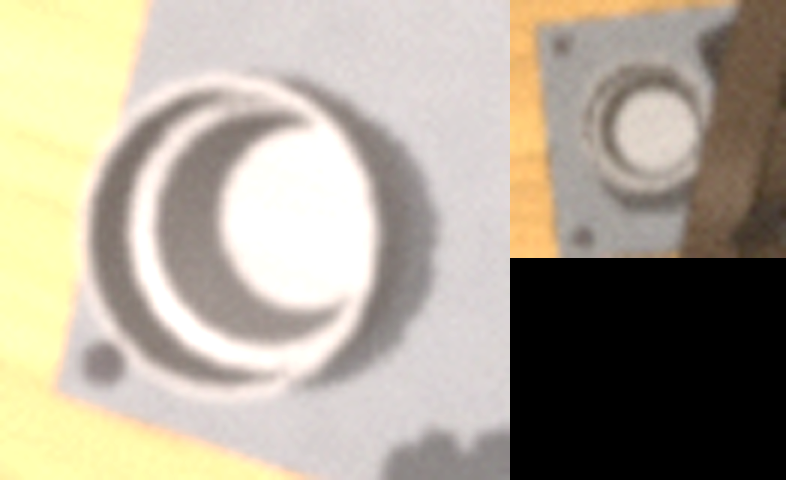

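The holder rim in the enlarged wrist crop runs left 80, right 380, top 72, bottom 400, so its centre is (203.3,144.3) px. In top it is at about (287.5,205.7).

```bash
python3 - <<'E'
from h import *
c=calibration("wrist"); o=get_obs()["eef_pos"]; R=c["extrinsics"][:3,:3]
def at(p):
    d=dict(c); E=c["extrinsics"].copy(); E[:3,3]-=R@(np.array(p)-o); d["extrinsics"]=E; return d
f=at((.5502,-.0662,.2197)); 
for n,u,v,z in [("rim",203.3,144.3,.072),("tip",316,181.5,.082),("L",165+80/6,105+236/6,.072),("R",165+380/6,105+236/6,.072)]: print(n,cast(f,u,v,z,True).round(4))
g=at((.5497,-.0639,.2284)); print("tip a",cast(g,319,179.5,.082,True),"rim a",cast(g,211,142,.072,True))
t=calibration("top"); print("top",cast(t,287.5,205.7,.072))
E
```

```text
rim [0.5376 0.0723 0.072 ]
tip [ 0.5509 -0.0651  0.082 ]
L [0.5257 0.1028 0.072 ]
R [0.549  0.0435 0.072 ]
tip a [ 0.55223621 -0.06563902  0.082     ] rim a [0.54139029 0.06909166 0.072     ]
top [0.53583374 0.06898055 0.072     ]
```

```bash
python3 -m jog '58 -8 20 0 0;58 -11 30 0 0;58 -11 30 0 0;58 -11 30 0 0;58 -11 30 0 0'|grep -E "eef"; python3 -m jog '58 -11 30 0 0;58 -11 30 0 0;58 -11 30 0 0;58 -11 30 0 0;58 -8 20 0 0'|grep -E "eef"; python3 -m jog '58 -2.3 11 0 0;58 0 0 0 0;58 0 0 0 0;58 0 0 0 0;58 0 0 0 0'|grep -E "eef|wid"
```

```text
eef_pos: [0.5913, -0.078, 0.1603]
eef_pos: [0.5389, 0.0629, 0.1606]
eef_pos: [0.5385, 0.0706, 0.1611]
width: 0.653
```

```bash
python3 -m jog '58 -1 1.4 -20 0;58 0 0 -20 0;58 0 0 -14 0;58 0 0 -4 0;58 0 0 -4 0'|grep -E "eef|^for"; python3 -m jog '58 0 0 -4 0;58 0 0 -4 0;58 0 0 -4 0;58 0 0 -3 0;58 0 0 -3 0'|grep -E "eef|^for"; python3 -m jog '58 0 0 -2 0;58 0 0 -2 0;58 0 0 -2 0;58 0 0 0 0;58 0 0 0 0'|grep -E "eef|^for"
```

```text
eef_pos: [0.5372, 0.0724, 0.0989]
force: [1.3, -0.4, -1.0]
eef_pos: [0.5372, 0.0731, 0.0813]
force: [0.6, 0.4, -1.0]
eef_pos: [0.5371, 0.0732, 0.0753]
force: [0.8, -0.2, -0.7]
```

```bash
python3 -m jog '58 0 0 -1.5 0;58 0 0 -1.5 0;58 0 0 -1.5 0;58 0 0 0 0;58 0 0 0 0'|grep -E "eef|^for"; python3 -m jog '58 0 0 -0.7 0;58 0 0 -0.7 0;58 0 0 0 0;58 0 0 0 0;58 0 0 0 0'|grep -E "eef|^for|wid"
```

```text
eef_pos: [0.537, 0.0731, 0.0708]
force: [-0.5, 0.7, -1.3]
eef_pos: [0.5371, 0.0731, 0.0695]
force: [0.8, -0.1, -0.7]
width: 0.652
```

```bash
python3 -m jog '64 0 0 0 0;68 0 0 0 0;74 0 0 0 0;80 0 0 0 0;86 0 0 0 0'|grep -E "^for|wid"; python3 -m jog '90 0 0 0 0;90 0 0 0 0;90 0 0 10 0;90 0 0 40 0;90 0 0 40 0'|grep -E "eef|wid"; python3 -m jog '95 0 0 40 0;95 0 0 30 0;95 0 0 0 0;95 0 0 0 0;95 0 0 0 0'|grep -E "eef|wid"
python3 - <<'E'
from h import *
im,c=grab("wrist","j"); print(get_obs()["eef_pos"])
for z in (.097,.102,.107): print(z,np.round(proj(c,(.5371,.0725,z),True),1), np.round(proj(c,(.5371+.032*.914,.0725+.032*.4,z),True),1))
a=cv2.resize(im[110:240,240:400],None,fx=3,fy=3,interpolation=cv2.INTER_CUBIC)
s,c2=grab("scene","j"); b=cv2.resize(s[140:245,265:365],None,fx=3,fy=3,interpolation=cv2.INTER_CUBIC); b=cv2.copyMakeBorder(b,0,390-b.shape[0],0,0,0)
cv2.imwrite("pics/j2.png",cv2.convertScaleAbs(np.hstack([a,b]),alpha=1.5))
E
```

```text
force: [0.2, 0.1, 1.2]
width: 0.86
eef_pos: [0.5361, 0.0731, 0.1601]
width: 0.943
eef_pos: [0.5366, 0.0731, 0.2292]
width: 1.001
[0.53645327 0.07311961 0.22862864]
0.097 [317.2 183.4] [317.2 154.1]
0.102 [317.2 184.3] [317.2 154.6]
0.107 [317.2 185.3] [317.2 155.2]
```

View pics/j2.png

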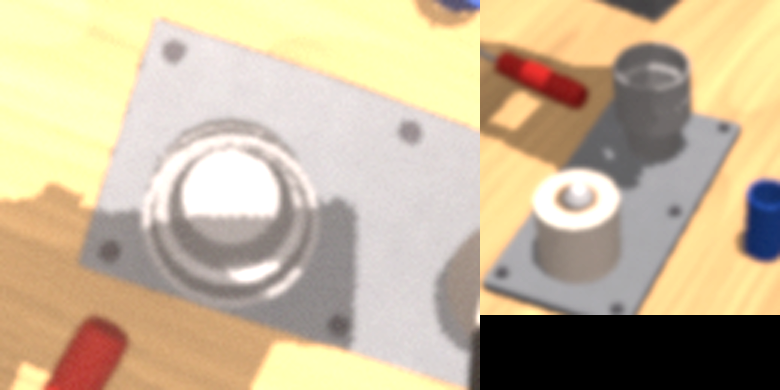

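Cup nested squarely: collars are contiguous in the scene view and the rim centre is (317,180) in the wrist view. Next, cup C.

```bash
python3 -m jog '95 4 -36 -2 0;95 4 -36 0 0;95 4 -36 0 0;95 4 -36 0 0;95 4 -36 0 0'|grep -E "eef"; python3 -m jog '95 4 -36 0 0;95 4 -36 0 0;95 4 -36 0 0;95 4 -36 0 0;95 4 -36 0 0'|grep -E "eef"; python3 -m jog '95 4 -36 -4 0;95 4 -36 -4 0;95 0 0 0 0;95 0 0 0 0;95 0 0 0 0'|grep -E "eef";python3 -m jog '95 0 0 0 0;95 0 0 0 0;95 0 0 0 0;95 0 0 0 0;95 0 0 0 0'|grep -E "eef"; python3 cup.py k .585 -.36
```

```text
eef_pos: [0.5566, -0.1084, 0.2262]
eef_pos: [0.5766, -0.2886, 0.2259]
eef_pos: [0.5847, -0.3584, 0.2181]
eef_pos: [0.5852, -0.3584, 0.2198]
wrist pred [317.6 179.6] px [319.  178.9] circle [ 0.5862 -0.3617] d 0.0657 ell [ 0.5861 -0.3614] [0.0625 0.0644]
top pred [438.5 185. ] px [486.5 195. ] circle [ 0.5448 -0.4872] d 0.1378 ell [ 0.5466 -0.4888] [0.0387 0.1191]
```

```bash
python3 -m jog '95 0 -2.6 -40 0;95 0 0 -40 0;95 0 0 -40 0;95 0 0 -38 0;95 0 0 -22 0' 9|grep eef; python3 -m jog '95 0 0 -8 0;85 0 0 0 0;75 0 0 0 0;68 0 0 0 0;66 0 0 0 0' |grep -E "eef|wid|for";python3 -m jog '66 0 0 0 0;62 0 0 0 0;60 0 0 0 0;58 0 0 0 0;58 0 0 0 0' |grep -E "eef|wid|for";python3 -m jog '58 0 0 0 0;58 0 0 0 0;58 0 0 0 0;58 0 0 0 0;58 0 0 0 0' |grep -E "eef|wid|for"
```

```text
eef_pos: [0.5836, -0.3604, 0.0353]
eef_pos: [0.5859, -0.362, 0.0335]
force: [-0.4, -0.3, 0.6]
width: 0.775
gripper_force: 0.0
eef_pos: [0.5854, -0.3618, 0.0323]
force: [-0.2, 0.3, 6.4]
width: 0.656
gripper_force: 9.0
eef_pos: [0.5854, -0.3618, 0.0323]
force: [-0.9, -0.8, 6.6]
width: 0.654
gripper_force: 9.0
```

```bash
python3 -m jog '58 0 0 8 0;58 0 0 30 0;58 0 0 40 0;58 0 0 40 0;58 0 0 40 0'|grep -E "eef|wid|gr"; python3 -m jog '58 -3 25 0 0;58 -4 36 0 0;58 -4 36 0 0;58 -4 36 0 0;58 -4 36 0 0'|grep -E "eef"; python3 -m jog '58 -4 36 0 0;58 -4 36 0 0;58 -4 36 0 0;58 -4 36 0 0;58 -4 36 0 0'|grep -E "eef";python3 -m jog '58 -4 36 0 0;58 -3 28 0 0;58 -2 21 0 0;58 0 0 0 0;58 0 0 0 0'|grep -E "eef|wid"; python3 -m jog '58 0 0 0 0;58 0 0 0 0;58 0 0 0 0;58 0 0 0 0;58 0 0 0 0'|grep -E "eef|wid|grip"
```

```text
eef_pos: [0.5846, -0.3611, 0.1913]
width: 0.658
gripper_force: 9.0
eef_pos: [0.5653, -0.1908, 0.1898]
eef_pos: [0.5454, -0.0108, 0.1898]
eef_pos: [0.5367, 0.0734, 0.1897]
width: 0.66
eef_pos: [0.5372, 0.072, 0.1894]
width: 0.654
gripper_force: 9.0
```

```bash
python3 -m jog '58 0 0.5 -25 0;58 0 0 -20 0;58 0 0 -15 0;58 0 0 -4 0;58 0 0 -4 0'|grep -E "eef|^for"; python3 -m jog '58 0 0 -4 0;58 0 0 -4 0;58 0 0 -4 0;58 0 0 -3 0;58 0 0 -3 0'|grep -E "eef|^for"; python3 -m jog '58 0 0 -2 0;58 0 0 0 0;58 0 0 0 0;58 0 0 0 0;58 0 0 0 0'|grep -E "eef|^for"
```

```text
eef_pos: [0.5371, 0.0728, 0.1211]
force: [0.4, -0.0, -1.2]
eef_pos: [0.5372, 0.0731, 0.1035]
force: [0.3, 0.1, -0.6]
eef_pos: [0.5372, 0.073, 0.1016]
force: [0.1, 0.0, -1.0]
```

7 mm to go; finishing slowly, then release.

```bash
python3 -m jog '58 0 0 -1.5 0;58 0 0 -1.5 0;58 0 0 -1.5 0;58 0 0 -1 0;58 0 0 0 0'|grep -E "eef|^for"; python3 -m jog '58 0 0 -0.7 0;58 0 0 -0.7 0;58 0 0 0 0;58 0 0 0 0;58 0 0 0 0'|grep -E "eef|^for|wid"; python3 -m jog '64 0 0 0 0;68 0 0 0 0;74 0 0 0 0;80 0 0 0 0;86 0 0 0 0'|grep -E "^for|wid"; python3 -m jog '90 0 0 0 0;90 0 0 0 0;90 0 0 10 0;90 0 0 40 0;90 0 0 40 0'|grep -E "eef|wid"; python3 -m jog '95 0 0 30 0;95 0 0 10 0;95 0 0 0 0;95 0 0 0 0;95 0 0 0 0'|grep -E "eef|wid"
```

```text
eef_pos: [0.5369, 0.073, 0.0957]
force: [-0.4, -0.2, -2.3]
eef_pos: [0.5371, 0.073, 0.0946]
force: [0.5, -0.7, -1.6]
width: 0.654
force: [0.3, -0.1, 1.2]
width: 0.853
eef_pos: [0.5362, 0.073, 0.1852]
width: 0.949
eef_pos: [0.5364, 0.073, 0.2232]
width: 0.997
```

```bash
python3 -m jog '95 7 36 0 0;95 7 36 0 0;95 7 36 0 0;95 7 36 0 0;95 7 36 0 0'|grep -E "eef"; python3 -m jog '95 7 36 0 0;95 7 36 0 0;95 9 40 0 0;95 0 0 0 0;95 0 0 0 0'|grep -E "eef"; python3 -m jog '95 0 0 0 0;95 0 0 0 0;95 0 0 0 0;95 0 0 0 0;95 0 0 0 0'|grep -E "eef"; python3 cup.py l .594 .365
```

```text
eef_pos: [0.5716, 0.2546, 0.2225]
eef_pos: [0.5943, 0.3665, 0.2214]
eef_pos: [0.5953, 0.3643, 0.2249]
wrist pred [315.4 178.8] px [311.7 175.2] circle [0.5959 0.371 ] d 0.0649 ell [0.5959 0.3708] [0.0625 0.0637]
top pred [184.6 188.3] px [184.3 187.9] circle [0.5961 0.3652] d 0.0637 ell [0.5948 0.3655] [0.0572 0.0618]
```

```bash
python3 -m jog '95 0 5 -40 0;95 0 0 -40 0;95 0 0 -40 0;95 0 0 -38 0;95 0 0 -25 0' 9|grep eef; python3 -m jog '95 0 0 -9.5 0;85 0 0 0 0;75 0 0 0 0;68 0 0 0 0;66 0 0 0 0' |grep -E "eef|wid|for";python3 -m jog '66 0 0 0 0;62 0 0 0 0;60 0 0 0 0;58 0 0 0 0;58 0 0 0 0' |grep -E "eef|wid|for";python3 -m jog '58 0 0 0 0;58 0 0 0 0;58 0 0 0 0;58 0 0 0 0;58 0 0 0 0' |grep -E "eef|wid|for"
```

```text
eef_pos: [0.5938, 0.3692, 0.0379]
eef_pos: [0.596, 0.3705, 0.0344]
force: [1.0, -0.3, -0.3]
width: 0.775
gripper_force: 0.0
eef_pos: [0.5954, 0.3703, 0.0329]
force: [-1.2, 0.8, 5.8]
width: 0.651
gripper_force: 9.0
eef_pos: [0.5954, 0.3704, 0.0329]
force: [-0.8, -0.0, 6.0]
width: 0.653
gripper_force: 9.0
```

```bash
python3 -m jog '58 0 0 10 0;58 0 0 40 0;58 0 0 40 0;58 0 0 40 0;58 0 0 40 0'|grep -E "eef|wid|gr"; python3 -m jog '58 -6 -30 0 0;58 -7 -36 0 0;58 -7 -36 0 0;58 -7 -36 0 0;58 -7 -36 0 0'|grep -E "eef"; python3 -m jog '58 -7 -36 0 0;58 -7 -36 0 0;58 -6 -30 0 0;58 -4 -22 0 0;58 0 0 0 0'|grep -E "eef";python3 -m jog '58 0 0 0 0;58 0 0 0 0;58 0 0 0 0;58 0 0 0 0;58 0 0 0 0'|grep -E "eef|wid|grip"
```

```text
eef_pos: [0.5946, 0.3697, 0.2043]
width: 0.65
gripper_force: 9.0
eef_pos: [0.5602, 0.1945, 0.2025]
eef_pos: [0.5363, 0.0687, 0.2027]
eef_pos: [0.5371, 0.0728, 0.2019]
width: 0.649
gripper_force: 9.0
```

```bash
python3 -m jog '58 0 0 -18 0;58 0 0 -17 0;58 0 0 -9 0;58 0 0 -4 0;58 0 0 -4 0'|grep -E "eef|^for"; python3 -m jog '58 0 0 -4 0;58 0 0 -4 0;58 0 0 -4 0;58 0 0 -4 0;58 0 0 -3 0'|grep -E "eef|^for"; python3 -m jog '58 0 0 -2 0;58 0 0 -2 0;58 0 0 0 0;58 0 0 0 0;58 0 0 0 0'|grep -E "eef|^for"
```

```text
eef_pos: [0.5372, 0.0723, 0.1499]
force: [0.5, -0.4, -1.0]
eef_pos: [0.5371, 0.072, 0.1308]
force: [-0.0, -0.3, -0.1]
eef_pos: [0.5372, 0.072, 0.1272]
force: [0.1, 0.6, -0.7]
```

```bash
python3 -m jog '58 0 0 -1.5 0;58 0 0 -1.5 0;58 0 0 -1.5 0;58 0 0 0 0;58 0 0 0 0'|grep -E "eef|^for"
```

```text
eef_pos: [0.537, 0.0721, 0.1224]
force: [0.4, 0.3, -1.8]
```

```bash
python3 -m jog '58 0 0 -0.8 0;58 0 0 -0.8 0;58 0 0 -0.7 0;58 0 0 0 0;58 0 0 0 0'|grep -E "eef|^for|wid"; python3 -m jog '64 0 0 0 0;68 0 0 0 0;74 0 0 0 0;80 0 0 0 0;86 0 0 0 0'|grep -E "^for|wid"; python3 -m jog '90 0 0 0 0;90 0 0 0 0;90 0 0 10 0;90 0 0 40 0;90 0 0 40 0'|grep -E "eef|wid"; python3 -m jog '95 -25 -35 20 0;95 -25 -35 0 0;95 -25 -35 0 0;95 -15 -35 0 0;95 0 -35 0 0'|grep -E "eef|wid"; python3 -m jog '95 0 -35 0 0;95 0 -35 0 0;95 0 -35 0 0;95 0 0 0 0;95 0 0 0 0'|grep -E "eef|wid"
python3 - <<'E'
from h import *
s,c=grab("scene","m"); t,_=grab("top","m"); w,_=grab("wrist","m"); print(get_obs()["t"])
a=cv2.resize(s[60:360,190:440],(500,600)); b=cv2.resize(t[120:300,140:470],(300,164)); w=cv2.resize(w[:240],(300,112))
cv2.imwrite("pics/m2.png",cv2.convertScaleAbs(np.hstack([a,cv2.copyMakeBorder(np.vstack([b,w]),0,600-276,0,0,0)]),alpha=1.4))
E
```

```text
eef_pos: [0.5371, 0.072, 0.1202]
force: [0.1, 0.8, -1.1]
width: 0.649
force: [0.3, -0.4, 0.4]
width: 0.857
eef_pos: [0.5362, 0.072, 0.211]
width: 0.945
eef_pos: [0.449, -0.0973, 0.2291]
width: 0.998
eef_pos: [0.4514, -0.2028, 0.2282]
width: 0.996
42.55
```

View pics/m2.png

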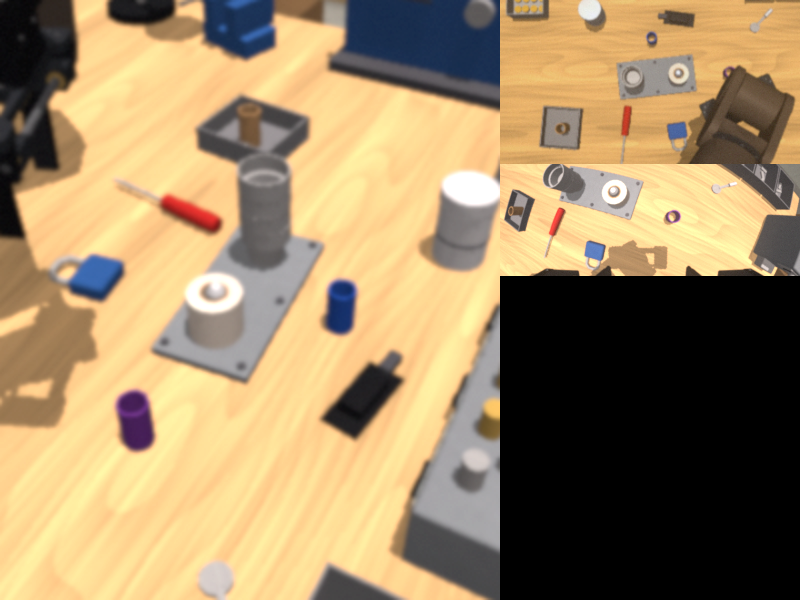

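All three cups are nested straight, roll and core are in place. One last check for a fourth cup in the area the arm hid at first: full top view (arm at left) plus full scene view.

```bash
python3 - <<'E'
from h import *
a=cv2.imread("pics/top_c.png");b=cv2.imread("pics/scene_k.png") if 0 else cv2.imread("pics/scene_m.png")
print(cast(calibration("scene"),100,398,.06))
cv2.imwrite("pics/n.png",cv2.convertScaleAbs(cv2.resize(np.vstack([a,b]),(480,600)),alpha=1.6))
E
```

```text
[ 0.49475624 -0.54885643  0.06      ]
```

View pics/n.png

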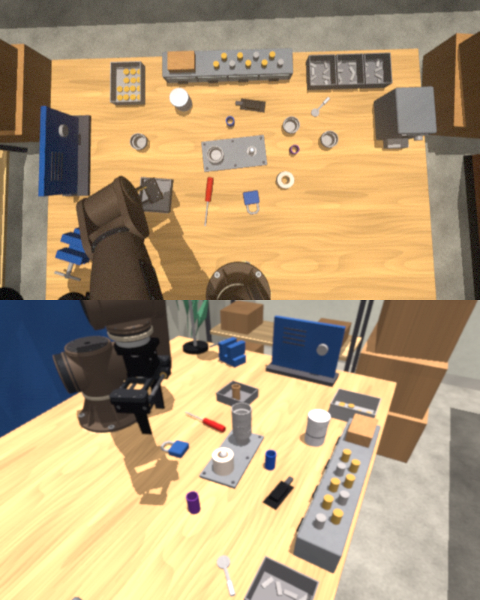

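With the arm at left, the top view shows only the three known loose cups, at (140,142), (290,126) and (328,140), and the rest of the table is clear. There is no fourth cup, so I hand in.

```bash
python3 -c "
from rig import *
print(job_done())"
```

```text
the job is handed in; nothing more can be done
None
```

The job is handed in: the core is in the tray, the roll is home on the spindle, and all three loose cups present are nested upright in the fixed cup; job_done() returned no verdict.

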